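# Swing a battery hold-down bar home and clamp it

### The job

Swing the loose end of the battery hold-down bar round its pivot bolt until the bar presses firmly against the rubber buffer, while the clamp lever is still open. Then turn the clamp lever until its nose holds the bar tight against the buffer with about 8 N, and let go. At no time load the buffer with more than 20 N, and leave the other things where they are.

Things in the scene. Friction and masses are not known exactly. Their poses are not given: they have to be found in the camera images.
- pivot (a point): axis of the bar's pivot bolt, at the flat top of the grey battery cover (345 x 400 mm, fixed), 30 mm above the work surface. Axes are the cover's, z up: when home the bar points along +y from here (give or take 2 deg); it starts swung 28 to 52 deg from there to the -x side; the buffer is on its +x side. The bolt head, 29 mm wide, ends 20 mm above this point
- bar: dark steel hold-down bar, loose, 0.35 to 0.65 kg, 30 mm wide, flat on the cover. Origin: underside, centre of the eye, which sits round the pivot bolt with about 1 mm play; own x runs along the bar to its free end at 250 mm; solid and 18 mm tall from x 20 mm on. It drags with up to 5 N at the free end, so about 11 N of push there presses it firmly on the buffer
- keeper: steel bracket, 50 mm wide, 34 mm tall, fixed on the cover; its screw carries a black rubber buffer (17 mm across) facing the bar's side along -x. Origin: foot of the upright, 58 mm x and 215 mm y from the pivot bolt. The buffer's face is 42.5 mm from it towards -x, give or take 8 mm: the screw is set anew each time and must be felt. The rubber yields 1 mm per 4 N
- lever (a joint): clamp lever angle, rad: 0 open, grows counter-clockwise from above, to 2.5. Stiff friction pivot: stays where left, takes 0.4 N m to turn (4 N at the post). The nose meets the bar at about 1.2 to 1.6, depending on the buffer, and presses with a 42 mm arm: 8 N on the buffer needs about 5 N more at the post than free turning, 20 N about 9 N more. Left alone it holds about 10 N
- lever_pivot (a point): axis of the clamp lever, at the height of the cover's top (cover axes: x -21 mm, y 272 mm from the pivot point). A low boss 28 mm across; the lever is about 35 mm tall here
- lever_post (a point): upright round black post on the lever's long arm, 16 mm across, 34 mm tall (17 mm above and below this point), 100 mm from the lever's axis: the place to push or grip. This point is its centre
- lever_nose (a point): round steel pin under the lever's short arm, 12 mm across, 24 mm tall, that presses on the bar's side near its free end; this point is on its axis at mid-height of the bar, 42 mm from the lever's axis, opposite the post
- meter: hand multimeter in a red case, 190 x 90 x 50 mm, not to be disturbed; origin under its centre
- boot: red terminal cover, 40 x 50 x 26 mm, lying on the battery cover; not to be disturbed
- plug: black vent plug, 26 mm across, 18 mm tall, on the battery cover; not to be disturbed
- washer: steel washer 34 mm across, 6 mm thick, on the battery cover; not to be disturbed
- wrench: steel wrench on the deck, not to be disturbed
- driver: screwdriver on the deck, not to be disturbed
- flask: white water bottle, 76 mm across, 200 mm tall, not to be disturbed
- nutbin: blue bin, 100 x 140 x 50 mm, not to be disturbed

How it is judged:
By the outcome, as a careful person would: the job done as asked, in the order asked, and still so for the second after the job is handed in, with the robot touching nothing.
It also fails if it takes over 72 s, if anything falls off the work surface, if the arm or the gripper's body presses on something with over 40 N, if the wrist force passes 120 N, or if a joint passes its speed limit or range.

### The arm

A 6-joint arm with a two-finger parallel gripper is mounted at the origin on the work surface. World frame = base frame: x ahead of the robot, y to its left, z up, the work surface at z = 0. Lengths are in m, angles in rad, forces in N, time in s.
With the tool pointing down it reaches from about 0.35 to 0.775 m from the base axis. Payload 5.5 kg.
Tool frame: the origin (TCP) lies between the finger pads; the fingertips stand 11 mm ahead of it and the grasp point (between the pads) lies 8 mm behind it (tips_ahead is the distance from the TCP to the fingertips, in m); z points along the fingers, y is the line along which they close (so a half turn about z gives the same grasp; the last joint's range is limited). The gripper opens to 85 mm and grips with 20 to 120 N. Pads are 22 mm wide; open, the fingers measure 114 mm over their backs; the gripper's body (76 mm by 85 mm) begins 54 mm behind the grasp point. The pads swing forward as they close: fully open they stand 13 mm farther back than shut.
Start: joints at [-1.355, 0.313, 0.046, 1.304, 0, 1.431], TCP at [0.2, -0.539, 0.242] pointing down, gripper open.
Joint ranges: [-2.76, 2.76], [-0.86, 1.69], [-1.03, 1.26], [-2.2, 2.34], [-1.47, 1.5], [-3.14, 3.14]. Speed limits (rad/s): [2.57, 2.57, 3.14, 3.14, 3.14, 3.14].

### API

Orientations are given as a unit quaternion [w, x, y, z].
In Python, from workcell import * gives the robot as it stands. The module is installed in compiled form; this text tells all that it offers.
- The arm moves only by the tool jog_arm, never from a script. Its argument "moves" is a list of rows, each an object with "fingers": the closure, from 0 (fully open) to 1 (shut); "slide": the shift along the tool's x, y, z in mm, a list of three; "angular": the turn, a rotation vector about the tool's x, y, z in degrees, a list of three. A call has 1 to 10 rows; each row is the pose to reach, as a shift and turn from the pose commanded when the call began, along the tool's axes at that moment; what a row does not reach only later rows make up. A row lasts 1/12 s, in which the tool goes at most 41.7 mm and 7.16 degrees, less where a joint would pass 70% of its speed; a pose out of reach is approached as far as the arm can. A call with a gripper value outside its range is refused whole. The fingers move at their own pace and stop on an object; "squeeze" is the grip in N (left out, the last holds). Time passes only in rows, so rows that repeat a pose let the fingers close. It gives the time, the measured TCP pose, the force, the opening and the grip force at its end, in the units of the state.
- get_state(): the state, without advancing time (a new reading comes with each control period).
- read_camera(name): name is "scene" or "top" or "wrist"; returns a dict with "color" (384x512x3 uint8, red, green, blue), "fovy" (degrees; the focal length in pixels is half the picture's height over the tangent of half this angle, whatever the lens; pixels are square), "cx", "cy" (the principal point, pixels), "world_from_camera" (4x4, takes a point from camera to world coordinates); the wrist camera has in their place "tool_from_camera" (4x4, takes a point from camera to tool coordinates, whose origin is the TCP and whose axes are the flange's). Camera axes: x right, y down, z forward; pixel columns grow to the right and rows downward; lengths in m; the calibration is good to about 2 mm. A picture is of the moment at which its call begins: read the wrist's pose just before it. There is no depth.
- hand_in(): hands the job in; it is judged then, once.
Trained networks look in a picture, given as the dict that the camera call returned (one of the last four; its "shot" number tells which), for a name from the list of things; names that differ only in an ending like _2 or _b are one class to them, and where a whole thing is asked for, a point or a joint stands for the part that bears it (a point fixed in the world has none). Each returns a list of dicts, best first, with "p" (0 to 1); they miss things now and then, are a little off and sometimes report something else, mostly with a low value. They report only what shows in the picture. A call takes as long as a camera call.
- look_for(target, picture): "point" ([column, row] in pixels, amid what is visible of it).
- tip_of(target, picture): "point" ([column, row] in pixels: a listed point, or the origin of a listed thing).
The state is a dict: "clock": time; "joint_pos": joint angles; "qvel": joint speeds; "tau": joint torques, N m; "tcp_pos": TCP position; "orientation": TCP orientation; "wrist_force": force on the tool from outside, world axes, zero at the start; "ft_torque": the same for the moment, N m; "finger_gap": finger opening in m; "grip_force": force on a finger pad.
Only numpy, scipy, OpenCV 4.12 (cv2) and the standard library are available. Lean on these libraries where they do the work, as an engineer would, in place of code of your own. Each camera call takes 0.05 s, during which the arm holds its last target. There are 200 camera calls.

## Working session

There is one attempt and no reset: what is moved stays moved. The work goes in short steps, Python scripts to look and compute and a tool call to move; the robot and the scene stay as the last step left them, time stands still between calls to the robot, and variables do not carry over. Pictures are saved under pics/ and viewed, at most 12 in all, crops included, and the job is handed in when it is done.

Besides the shell and the picture viewer there is one more tool, called as name([rows], argument=value, ...), one row to a line, values as JSON. jog_arm: Moves the arm, as the interface text tells. Its arguments: {"type":"object","properties":{"moves":{"type":"array","items":{"type":"object","properties":{"fingers":{"type":"number"},"slide":{"type":"array","items":{"type":"number"}},"angular":{"type":"array","items":{"type":"number"}}}}},"squeeze":{"type":"number"}},"required":["moves"]}

```bash
mkdir -p pics; cat > h.py <<'E'
from workcell import *
import numpy as np, cv2
from scipy.spatial.transform import Rotation as R
def wfc(p):
    if "world_from_camera" in p: return np.array(p["world_from_camera"])
    s=p["_s"]; q=s["orientation"]; T=np.eye(4)
    T[:3,:3]=R.from_quat([q[1],q[2],q[3],q[0]]).as_matrix(); T[:3,3]=s["tcp_pos"]
    return T@np.array(p["tool_from_camera"])
def cam(n):
    s=get_state(); p=read_camera(n); p["_s"]=s; return p
def f(p): return p["color"].shape[0]/2/np.tan(np.radians(p["fovy"])/2)
def ray(p,uv):
    T=wfc(p); d=np.array([(uv[0]-p["cx"])/f(p),(uv[1]-p["cy"])/f(p),1]); return T[:3,3],T[:3,:3]@d
def onz(p,uv,z):
    o,d=ray(p,uv); return o+d*(z-o[2])/d[2]
def proj(p,X):
    c=np.linalg.inv(wfc(p))@np.append(X,1); return np.array([p["cx"]+f(p)*c[0]/c[2],p["cy"]+f(p)*c[1]/c[2]])
def save(p,n,s=1.5): cv2.imwrite("pics/"+n,cv2.resize(p["color"][:,:,::-1],None,fx=s,fy=s))
E
python3 - <<'E'
from h import *
Z=dict(pivot=.03,bar=.03,keeper=.03,lever_pivot=.03,lever_post=.065,lever_nose=.039)
for c in("top","scene"):
    p=cam(c); save(p,c+"1.png")
    for n,z in Z.items():
        for r in tip_of(n,p)[:2]: print(c,n,np.round(r["point"],1),round(r["p"],2),np.round(onz(p,r["point"],z),4))
print({k:np.round(v,3) for k,v in get_state().items()})
E
```

```text
top pivot [292.6 174.5] 0.83 [ 0.6196 -0.1542  0.03  ]
top bar [294.4 174. ] 0.84 [ 0.6215 -0.1612  0.03  ]
top keeper [237.9 187.9] 0.53 [0.5694 0.0581 0.03  ]
top lever_pivot [234.  208.3] 0.88 [0.4907 0.0736 0.03  ]
top lever_post [390.2 180.7] 0.62 [ 0.5867 -0.5172  0.065 ]
top lever_post [214.  192.7] 0.53 [0.5478 0.147  0.065 ]
top lever_nose [237.6 218.6] 0.6 [0.4507 0.0597 0.039 ]
scene pivot [196.1 227.3] 0.57 [ 0.6287 -0.1741  0.03  ]
scene pivot [423.2 229.4] 0.52 [0.6259 0.5212 0.03  ]
scene bar [200.3 229.1] 0.72 [ 0.6346 -0.1605  0.03  ]
scene keeper [271.2 213.3] 0.63 [0.5764 0.0573 0.03  ]
scene lever_pivot [277.7 190.4] 0.78 [0.4908 0.0789 0.03  ]
scene lever_pivot [267.5 176.5] 0.54 [0.4362 0.0454 0.03  ]
scene lever_post [294.3 200.5] 0.8 [0.5494 0.1282 0.065 ]
scene lever_post [421.6 229. ] 0.68 [0.6422 0.5001 0.065 ]
scene lever_nose [267.2 178.3] 0.51 [0.4496 0.0443 0.039 ]
scene lever_nose [299.6 203.6] 0.17 [0.5451 0.1471 0.039 ]
{'clock': np.float64(0.7), 'joint_pos': array([-1.355,  0.313,  0.046,  1.304, -0.   ,  1.431]), 'qvel': array([ 0.   ,  0.   , -0.   ,  0.001, -0.002,  0.001]), 'tau': array([ -0.   , -48.029,  29.875,  -0.   ,  -0.   ,   0.   ]), 'tcp_pos': array([ 0.2  , -0.539,  0.242]), 'orientation': array([0.   , 0.984, 0.177, 0.   ]), 'wrist_force': array([-0.15 , -0.153,  0.529]), 'ft_torque': array([-0.005, -0.045,  0.006]), 'grip_force': np.float64(0.0), 'finger_gap': np.float64(0.086)}
```

View pics/top1.png

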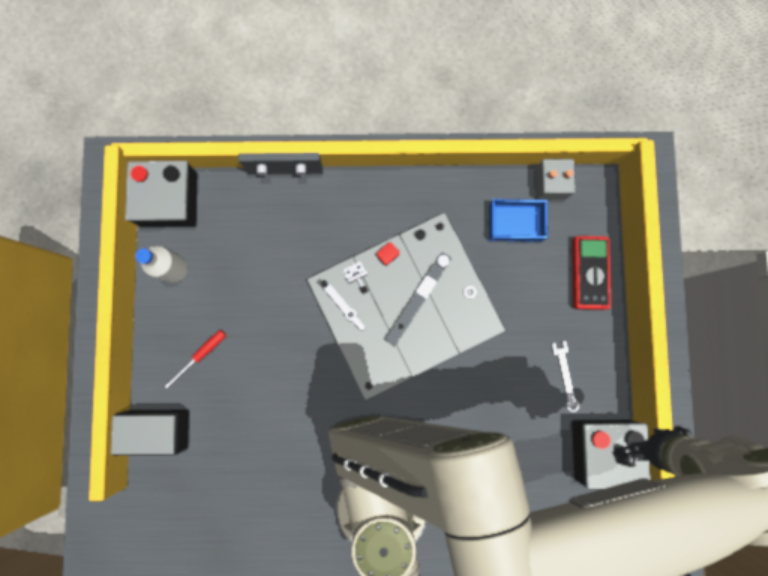

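View pics/scene1.png

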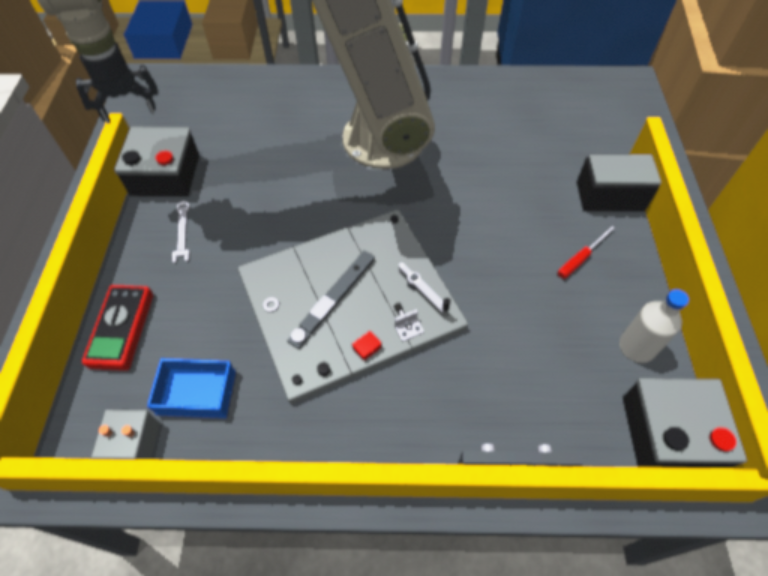

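Top view shows the pivot bolt at (443,260), the bar's free end at (392,340), the keeper at (355,272), the lever axis at (350,315) and its post at (323,284). The scene view agrees. I'll move the arm over the cover for a closer look.

jog_arm([
  {"slide": [40, -31, -30]},
  {"slide": [70, -55, -50]},
  {"slide": [100, -80, -70]},
  {"slide": [130, -105, -80]},
  {"slide": [160, -130, -90]},
  {"slide": [190, -152, -90]},
  {"slide": [220, -175, -90]},
  {"slide": [250, -200, -90]},
  {"slide": [280, -220, -90]},
  {"slide": [310, -245, -90]},
])

```text
schema error: expected keys fingers, slide, angular
```

jog_arm([
  {"slide": [30, -24, 0]},
  {"slide": [60, -48, 0]},
  {"slide": [90, -70, 0]},
  {"slide": [120, -90, 0]},
  {"slide": [140, -110, 0]},
  {"slide": [140, -110, 0]},
  {"slide": [140, -110, 0]},
])

```text
schema error: expected keys fingers, slide, angular
```

```bash
python3 - <<'E'
from h import *
Z=dict(pivot=.03,bar=.03,keeper=.03,lever_pivot=.03,lever_post=.065,lever_nose=.039)
p=cam("wrist"); save(p,"w1.png")
s=p["_s"];print(s["clock"],s["tcp_pos"],s["orientation"],wfc(p).round(3))
for n,z in Z.items():
    for r in tip_of(n,p)[:2]: print(n,np.round(r["point"],1),round(r["p"],2),np.round(onz(p,r["point"],z),4))
E
```

```text
0.7 [ 0.20029588 -0.53904735  0.2423434 ] [7.08836710e-05 9.84217892e-01 1.76960831e-01 7.68384836e-07] [[ 0.349 -0.905 -0.242  0.262]
 [-0.937 -0.337 -0.09  -0.517]
 [ 0.     0.258 -0.966  0.374]
 [ 0.     0.     0.     1.   ]]
```

View pics/w1.png

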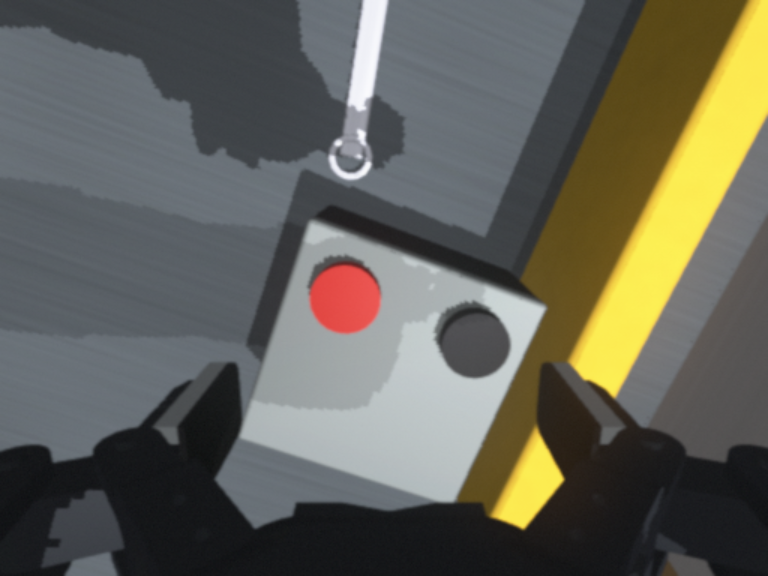

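The picture shows only the start area, because the call was refused: every row needs all three keys.

jog_arm([
  {"fingers": 0, "angular": [0, 0, 0], "slide": [40, -31, -30]},
  {"fingers": 0, "angular": [0, 0, 0], "slide": [70, -55, -50]},
  {"fingers": 0, "angular": [0, 0, 0], "slide": [100, -80, -70]},
  {"fingers": 0, "angular": [0, 0, 0], "slide": [130, -105, -80]},
  {"fingers": 0, "angular": [0, 0, 0], "slide": [160, -130, -90]},
  {"fingers": 0, "angular": [0, 0, 0], "slide": [190, -152, -90]},
  {"fingers": 0, "angular": [0, 0, 0], "slide": [220, -175, -90]},
  {"fingers": 0, "angular": [0, 0, 0], "slide": [250, -200, -90]},
  {"fingers": 0, "angular": [0, 0, 0], "slide": [280, -220, -90]},
  {"fingers": 0, "angular": [0, 0, 0], "slide": [310, -245, -90]},
])

```text
clock: 1.88
tcp_pos: [0.4065, -0.1996, 0.3327]
orientation: [0.001, 0.984, 0.177, 0.001]
wrist_force: [0.8, 0.5, -0.0]
finger_gap: 0.0855
grip_force: 0.0
```

jog_arm([
  {"fingers": 0, "angular": [0, 0, 0], "slide": [30, -24, 0]},
  {"fingers": 0, "angular": [0, 0, 0], "slide": [60, -48, 0]},
  {"fingers": 0, "angular": [0, 0, 0], "slide": [90, -70, 0]},
  {"fingers": 0, "angular": [0, 0, 0], "slide": [110, -90, 0]},
  {"fingers": 0, "angular": [0, 0, 0], "slide": [110, -110, 0]},
  {"fingers": 0, "angular": [0, 0, 0], "slide": [110, -110, 0]},
  {"fingers": 0, "angular": [0, 0, 0], "slide": [110, -110, 0]},
])

```text
clock: 2.47
tcp_pos: [0.4703, -0.059, 0.3325]
orientation: [0.0, 0.984, 0.178, 0.0]
wrist_force: [1.2, -0.2, -0.1]
finger_gap: 0.0857
grip_force: 0.0
```

```bash
python3 - <<'E'
from h import *
Z=dict(pivot=.03,bar=.03,keeper=.03,lever_pivot=.03,lever_post=.065,lever_nose=.039)
p=cam("wrist"); save(p,"w2.png")
s=p["_s"];print(s["clock"],s["tcp_pos"],s["orientation"],wfc(p).round(3))
for n,z in Z.items():
    for r in tip_of(n,p)[:2]: print(n,np.round(r["point"],1),round(r["p"],2),np.round(onz(p,r["point"],z),4))
E
```

```text
2.4667 [ 0.4702745  -0.05904342  0.33246872] [2.36693681e-04 9.83992798e-01 1.78208053e-01 7.91741827e-05] [[ 0.351 -0.904 -0.242  0.532]
 [-0.936 -0.339 -0.091 -0.036]
 [ 0.001  0.258 -0.966  0.464]
 [ 0.     0.     0.     1.   ]]
pivot [382.9  70. ] 0.93 [ 0.6251 -0.166   0.03  ]
bar [374.8  72.1] 0.56 [ 0.6193 -0.1577  0.03  ]
keeper [200.7  34.8] 0.6 [0.5837 0.0582 0.03  ]
lever_pivot [165.6 108.3] 0.8 [0.4859 0.0736 0.03  ]
lever_pivot [178.  138.5] 0.35 [0.4548 0.0476 0.03  ]
lever_post [116.   16.4] 0.61 [0.5645 0.1433 0.065 ]
lever_nose [176.5 142.4] 0.95 [0.451  0.0462 0.039 ]
```

View pics/w2.png

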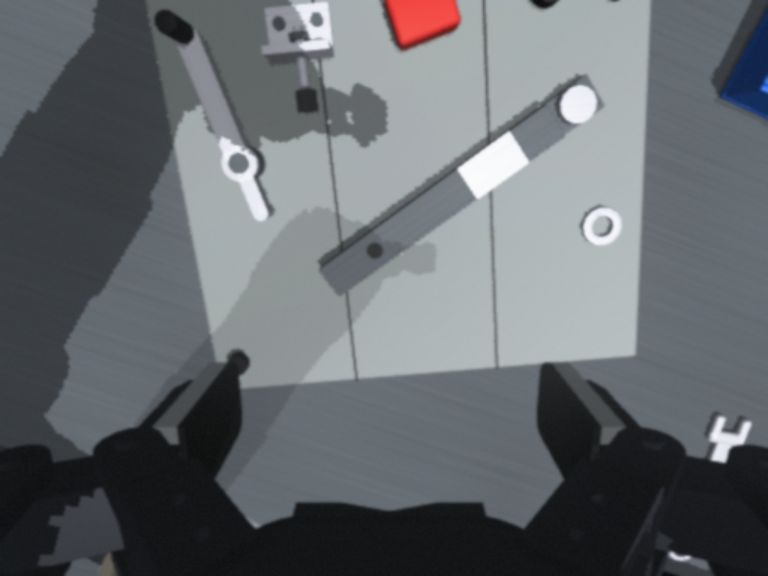

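The wrist view shows the bolt head at (578,104), the bar's free end at (320–340,263–293), the buffer at (306,100), the lever axis at (240,162), the nose arm end at (263,215) and the post at (165–183,18–32).

```bash
python3 - <<'E'
from h import *
from scipy.optimize import least_squares
p=cam("wrist")
g=lambda u,v,z:onz(p,(u/1.5,v/1.5),z)[:2]
bolt=g(578,104,.05); lev=g(240,162,.065); kp=g(295,47,.03)
end=g(330,279,.048); buf=g(306,108,.048)
print("bolt",bolt,"lev65",lev,"lev55",g(240,162,.055),"end",end,"buf",buf,"nose",onz(p,(176.5,142.4),.039))
for z in(.06,.08,.09,.1): 
  q=g(165,20,z); print("posttop",z,q,np.linalg.norm(q-lev))
M=np.array([[0,0],[-.021,.272],[.058,.215]]);W=np.array([bolt,lev,onz(p,(200.7,34.8),.03)[:2]])
def T(x,m): c,s=np.cos(x[2]),np.sin(x[2]); return x[:2]+m@np.array([[c,s],[-s,c]])
r=least_squares(lambda x:((T(x,M)-W)*np.array([[1],[1],[.5]])).ravel(),[.62,-.16,.43])
print(r.x,np.degrees(r.x[2]),T(r.x,M)-W)
inv=lambda w:(np.atleast_2d(w)-r.x[:2])@np.array([[np.cos(r.x[2]),-np.sin(r.x[2])],[np.sin(r.x[2]),np.cos(r.x[2])]])
for n,w in dict(end=end,buf=buf,kp=kp,nose=onz(p,(176.5,142.4),.039)[:2],post=g(165,20,.08)).items(): print(n,inv(w).round(4))
e=inv(end)[0]; print("bar ang from +y",np.degrees(np.arctan2(-e[0],e[1])),np.hypot(*e))
# pose & world targets in cover frame
q=p["_s"]["orientation"];print(R.from_quat([q[1],q[2],q[3],q[0]]).as_matrix().round(3))
E
```

```text
bolt [ 0.62193621 -0.16473722] lev65 [0.48818515 0.06911047] lev55 [0.48707852 0.07180786] end [ 0.41858064 -0.0264957 ] buf [0.54459762 0.03594272] nose [0.45138993 0.04451333 0.039     ]
posttop 0.06 [0.56646476 0.15035327] 0.11281883562153906
posttop 0.08 [0.56477634 0.14100428] 0.10504728062373735
posttop 0.09 [0.56393213 0.13632979] 0.10127212173561888
posttop 0.1 [0.56308793 0.13165529] 0.09758217699118796
[ 0.62288395 -0.16589039  0.44238672] 25.34689195105649 [[ 0.00094774 -0.00115317]
 [-0.00072214  0.00182433]
 [-0.0009024  -0.00268465]]
end [[-0.125   0.2134]]
buf [[0.0157 0.2159]]
kp [[0.0642 0.2214]]
nose [[-0.0649  0.2636]]
post [[0.0789 0.3022]]
bar ang from +y 30.34766830974794 0.24732714961877614
[[ 0.938  0.347  0.   ]
 [ 0.347 -0.938 -0.   ]
 [-0.     0.    -1.   ]]
```

jog_arm([
  {"fingers": 1, "angular": [0, 0, -7], "slide": [-45, 9, 20]},
  {"fingers": 1, "angular": [0, 0, -12], "slide": [-45, 9, 55]},
  {"fingers": 1, "angular": [0, 0, -15], "slide": [-45, 9, 90]},
  {"fingers": 1, "angular": [0, 0, -15], "slide": [-45, 9, 130]},
  {"fingers": 1, "angular": [0, 0, -15], "slide": [-45, 9, 165]},
  {"fingers": 1, "angular": [0, 0, -15], "slide": [-45, 9, 200]},
  {"fingers": 1, "angular": [0, 0, -15], "slide": [-45, 9, 235]},
  {"fingers": 1, "angular": [0, 0, -15], "slide": [-45, 9, 235]},
  {"fingers": 1, "angular": [0, 0, -15], "slide": [-45, 9, 235]},
])

```text
clock: 3.62
tcp_pos: [0.4296, -0.0838, 0.0964]
orientation: [-0.001, 0.953, 0.304, -0.002]
wrist_force: [-0.6, -0.3, 0.5]
finger_gap: 0.0001
grip_force: 0.0
```

```bash
python3 - <<'E'
from h import *
import workcell
print(getattr(workcell,"tips_ahead",None))
p=cam("wrist"); save(p,"w3.png")
s=p["_s"];print(s["tcp_pos"],s["wrist_force"])
for r in (.05,.248):
  pass
O=np.array([.6229,-.1659]);th=np.radians(25.35)
for r in tip_of("lever_nose",p)[:1]+tip_of("bar",p)[:1]: print(r)
E
```

```text
0.011
[ 0.42964076 -0.08375837  0.09638138] [-0.61857675 -0.32867958  0.53758388]
{'point': [83.7, 46.3], 'p': 0.75}
{'point': [84.1, 48.2], 'p': 0.26}
```

View pics/w3.png

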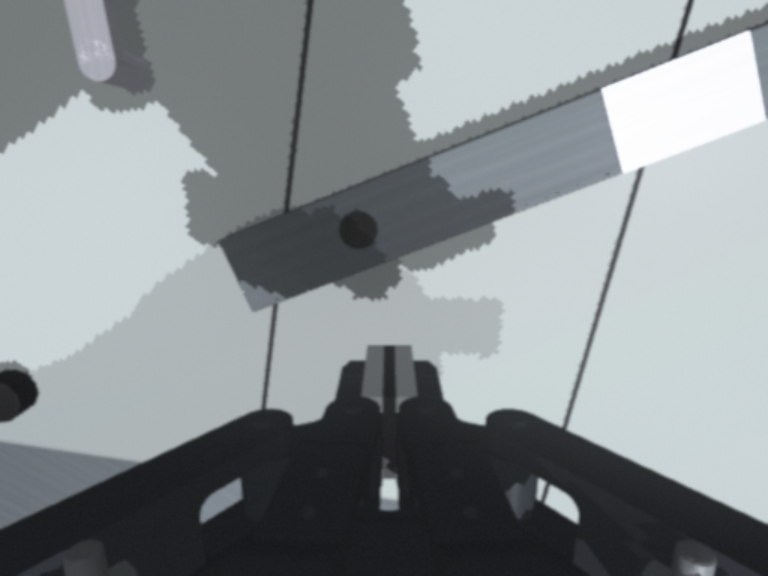

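The shut fingertips are at about (390,370), clear of the bar's near edge, and the nose is at (97,65). I'll go down and sweep the bar towards home.

jog_arm([
  {"fingers": 1, "angular": [0, 0, 0], "slide": [0, 0, 25]},
  {"fingers": 1, "angular": [0, 0, 0], "slide": [0, 0, 48]},
  {"fingers": 1, "angular": [0, 0, 0], "slide": [8, -2, 48]},
  {"fingers": 1, "angular": [0, 0, 0], "slide": [14, -4, 48]},
  {"fingers": 1, "angular": [0, 0, 0], "slide": [22, -8, 48]},
  {"fingers": 1, "angular": [0, 0, 0], "slide": [30, -11, 48]},
  {"fingers": 1, "angular": [0, 0, 0], "slide": [38, -14, 48]},
  {"fingers": 1, "angular": [0, 0, 2], "slide": [47, -17, 48]},
  {"fingers": 1, "angular": [0, 0, 4], "slide": [56, -20.5, 48]},
])

```text
clock: 4.52
tcp_pos: [0.4666, -0.0346, 0.0506]
orientation: [0.001, 0.963, 0.27, 0.001]
wrist_force: [-0.4, -2.6, 0.3]
finger_gap: -0.0004
grip_force: 1.1
```

jog_arm([
  {"fingers": 1, "angular": [0, 0, 1], "slide": [8, 0, 0]},
  {"fingers": 1, "angular": [0, 0, 3], "slide": [15, -1, 0]},
  {"fingers": 1, "angular": [0, 0, 4], "slide": [22, -2, 0]},
  {"fingers": 1, "angular": [0, 0, 5], "slide": [28, -3, 0]},
  {"fingers": 1, "angular": [0, 0, 5], "slide": [34, -4, 0]},
  {"fingers": 1, "angular": [0, 0, 5], "slide": [34, -4, 0]},
])

```text
clock: 5.02
tcp_pos: [0.4935, -0.0127, 0.05]
orientation: [0.0, 0.973, 0.229, 0.001]
wrist_force: [0.3, 0.2, 0.3]
finger_gap: 0.0001
grip_force: 0.0
```

```bash
python3 - <<'E'
from h import *
s=get_state();print(s["tcp_pos"],s["wrist_force"])
p=cam("wrist"); save(p,"w4.png")
E
```

```text
[ 0.49346174 -0.01265665  0.04997099] [0.26453423 0.18713328 0.28803481]
```

View pics/w4.png

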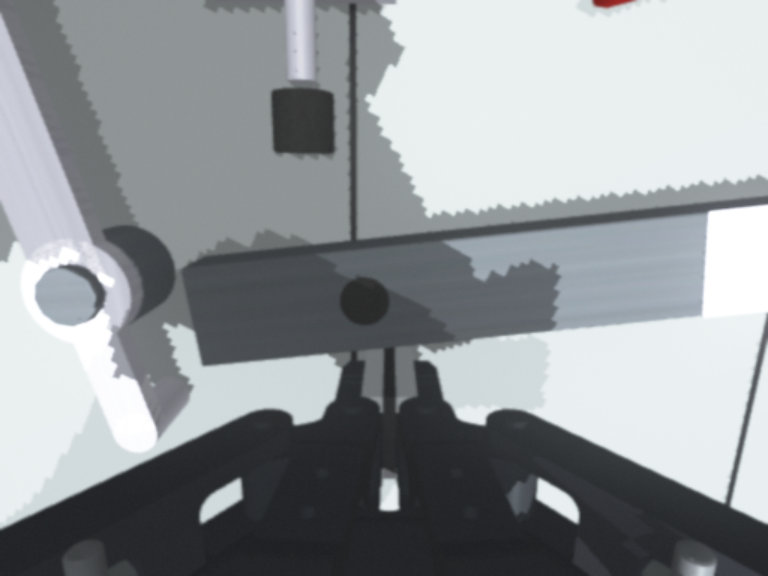

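Buffer face is at about (303,153), the bar's facing edge at (303,252), so some 27 mm remain. The bar clears the lever boss and the nose.

jog_arm([
  {"fingers": 1, "angular": [0, 0, 0], "slide": [5, -1, 0]},
  {"fingers": 1, "angular": [0, 0, 0], "slide": [10, -2, 0]},
  {"fingers": 1, "angular": [0, 0, 0], "slide": [14, -3, 0]},
  {"fingers": 1, "angular": [0, 0, 0], "slide": [17, -3, 0]},
  {"fingers": 1, "angular": [0, 0, 0], "slide": [18, -3, 0]},
  {"fingers": 1, "angular": [0, 0, 0], "slide": [19, -3, 0]},
])

```text
clock: 5.57
tcp_pos: [0.5075, -0.0026, 0.0491]
orientation: [-0.0, 0.974, 0.228, -0.0]
wrist_force: [-3.3, -1.1, 1.7]
finger_gap: 0.0001
grip_force: 1.6
```

jog_arm([
  {"fingers": 1, "angular": [0, 0, 0], "slide": [1, 0, 0]},
  {"fingers": 1, "angular": [0, 0, 0], "slide": [1.5, 0, 0]},
  {"fingers": 1, "angular": [0, 0, 0], "slide": [2, 0, 0]},
])

```text
clock: 5.82
tcp_pos: [0.5092, -0.0017, 0.0491]
orientation: [-0.0, 0.974, 0.228, -0.0]
wrist_force: [-2.2, -0.5, 2.2]
finger_gap: -0.0004
grip_force: 1.4
```

jog_arm([
  {"fingers": 1, "angular": [0, 0, 0], "slide": [1, 0, 0]},
  {"fingers": 1, "angular": [0, 0, 0], "slide": [2, 0, 0]},
  {"fingers": 1, "angular": [0, 0, 0], "slide": [3, 0, 0]},
])

```text
clock: 6.07
tcp_pos: [0.5122, -0.0003, 0.0491]
orientation: [-0.0, 0.974, 0.228, 0.0]
wrist_force: [-2.6, 0.1, 0.2]
finger_gap: 0.0003
grip_force: 1.1
```

```bash
python3 - <<'E'
from h import *
p=cam("wrist"); save(p,"w5.png",1)
E
```

```text
(no output)
```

View pics/w5.png

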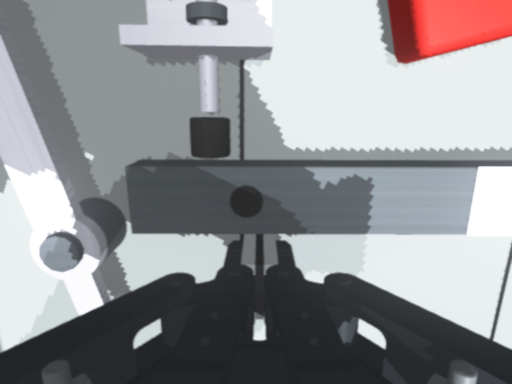

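The bar's edge at (210,161) is now some 2 mm from the buffer face at (210,157). From here I go in fine steps.

jog_arm([
  {"fingers": 1, "angular": [0, 0, 0], "slide": [0.7, 0, 0]},
  {"fingers": 1, "angular": [0, 0, 0], "slide": [1.4, 0, 0]},
  {"fingers": 1, "angular": [0, 0, 0], "slide": [1.4, 0, 0]},
])

```text
clock: 6.37
tcp_pos: [0.5136, 0.0002, 0.0492]
orientation: [-0.0, 0.974, 0.228, 0.0]
wrist_force: [-1.9, -0.0, -0.4]
finger_gap: 0.0004
grip_force: 0.8
```

jog_arm([
  {"fingers": 1, "angular": [0, 0, 0], "slide": [0.7, 0, 0]},
  {"fingers": 1, "angular": [0, 0, 0], "slide": [0.7, 0, 0]},
])

```text
clock: 6.53
tcp_pos: [0.5142, 0.0005, 0.0492]
orientation: [0.0, 0.974, 0.228, 0.0]
wrist_force: [-1.6, 0.8, -0.2]
finger_gap: 0.0
grip_force: 0.8
```

jog_arm([
  {"fingers": 1, "angular": [0, 0, 0], "slide": [0.7, 0, 0]},
  {"fingers": 1, "angular": [0, 0, 0], "slide": [0.7, 0, 0]},
])

```text
clock: 6.7
tcp_pos: [0.5147, 0.0008, 0.0493]
orientation: [0.0, 0.974, 0.228, 0.0]
wrist_force: [-1.8, 0.7, -0.1]
finger_gap: -0.0005
grip_force: 0.9
```

jog_arm([
  {"fingers": 1, "angular": [0, 0, 0], "slide": [1, 0, 0]},
  {"fingers": 1, "angular": [0, 0, 0], "slide": [1, 0, 0]},
])

```text
clock: 6.87
tcp_pos: [0.5151, 0.0011, 0.0492]
orientation: [0.0, 0.974, 0.228, -0.001]
wrist_force: [-3.8, -0.8, -0.1]
finger_gap: 0.0001
grip_force: 2.1
```

jog_arm([
  {"fingers": 1, "angular": [0, 0, 0], "slide": [1, 0, 0]},
  {"fingers": 1, "angular": [0, 0, 0], "slide": [1, 0, 0]},
])

```text
clock: 7.03
tcp_pos: [0.5154, 0.0013, 0.0492]
orientation: [0.0, 0.974, 0.228, -0.001]
wrist_force: [-6.3, -2.1, 2.6]
finger_gap: -0.0002
grip_force: 3.1
```

jog_arm([
  {"fingers": 1, "angular": [0, 0, 0], "slide": [1, 0, 0]},
  {"fingers": 1, "angular": [0, 0, 0], "slide": [1, 0, 0]},
])

```text
clock: 7.2
tcp_pos: [0.5157, 0.0014, 0.0492]
orientation: [0.001, 0.974, 0.228, -0.002]
wrist_force: [-8.7, -2.9, 4.3]
finger_gap: 0.0001
grip_force: 4.2
```

jog_arm([
  {"fingers": 1, "angular": [0, 0, 0], "slide": [1, 0, 0]},
  {"fingers": 1, "angular": [0, 0, 0], "slide": [1, 0, 0]},
])

```text
clock: 7.37
tcp_pos: [0.5159, 0.0016, 0.0492]
orientation: [0.001, 0.974, 0.228, -0.002]
wrist_force: [-8.9, -5.0, 5.8]
finger_gap: -0.0001
grip_force: 5.2
```

jog_arm([
  {"fingers": 1, "angular": [0, 0, 0], "slide": [1, 0, 0]},
  {"fingers": 1, "angular": [0, 0, 0], "slide": [1, 0, 0]},
  {"fingers": 1, "angular": [0, 0, 0], "slide": [1, 0, 0]},
])

```text
clock: 7.62
tcp_pos: [0.5162, 0.0018, 0.0491]
orientation: [0.001, 0.974, 0.228, -0.003]
wrist_force: [-10.5, -5.4, 6.6]
finger_gap: 0.0002
grip_force: 6.2
```

jog_arm([
  {"fingers": 1, "angular": [0, 0, 0], "slide": [1, 0, 0]},
  {"fingers": 1, "angular": [0, 0, 0], "slide": [1, 0, 0]},
  {"fingers": 1, "angular": [0, 0, 0], "slide": [1, 0, 0]},
])

```text
clock: 7.87
tcp_pos: [0.5164, 0.002, 0.0491]
orientation: [0.001, 0.974, 0.228, -0.004]
wrist_force: [-12.1, -6.1, 9.4]
finger_gap: -0.0
grip_force: 7.3
```

jog_arm([
  {"fingers": 1, "angular": [0, 0, 0], "slide": [-2, 0, 0]},
  {"fingers": 1, "angular": [0, 0, 0], "slide": [-8, 0, 0]},
  {"fingers": 1, "angular": [0, 0, 0], "slide": [-20, 2, 0]},
  {"fingers": 1, "angular": [0, 0, 0], "slide": [-20, 2, -30]},
  {"fingers": 1, "angular": [0, 0, 0], "slide": [-20, 2, -70]},
  {"fingers": 0.6, "angular": [0, 0, 0], "slide": [-20, 2, -110]},
  {"fingers": 0.6, "angular": [0, 0, 0], "slide": [-20, 2, -150]},
  {"fingers": 0.6, "angular": [0, 0, 0], "slide": [-20, 2, -150]},
])

```text
clock: 8.53
tcp_pos: [0.5078, -0.0083, 0.2079]
orientation: [0.003, 0.974, 0.228, 0.007]
wrist_force: [1.2, -0.9, 0.2]
finger_gap: 0.034
grip_force: 0.0
```

```bash
python3 - <<'E'
from h import *
p=cam("wrist"); save(p,"w6.png")
s=p["_s"];print(s["tcp_pos"],s["orientation"],s["wrist_force"],s["finger_gap"])
for n,z in dict(lever_pivot=.03,lever_post=.073,lever_nose=.039).items():
    for r in tip_of(n,p)[:2]: print(n,np.round(r["point"],1),round(r["p"],2),np.round(onz(p,r["point"],z),4))
E
```

```text
[ 0.50777507 -0.0082833   0.2079388 ] [0.0028643  0.97357259 0.22824721 0.00717061] [ 1.18492751 -0.87574675  0.2310948 ] 0.034032067551921466
lever_pivot [168.5 160.4] 0.91 [0.4858 0.0741 0.03  ]
lever_post [113.2  41.5] 0.64 [0.5613 0.1381 0.073 ]
lever_nose [182.1 204. ] 0.61 [0.4551 0.0449 0.039 ]
```

View pics/w6.png

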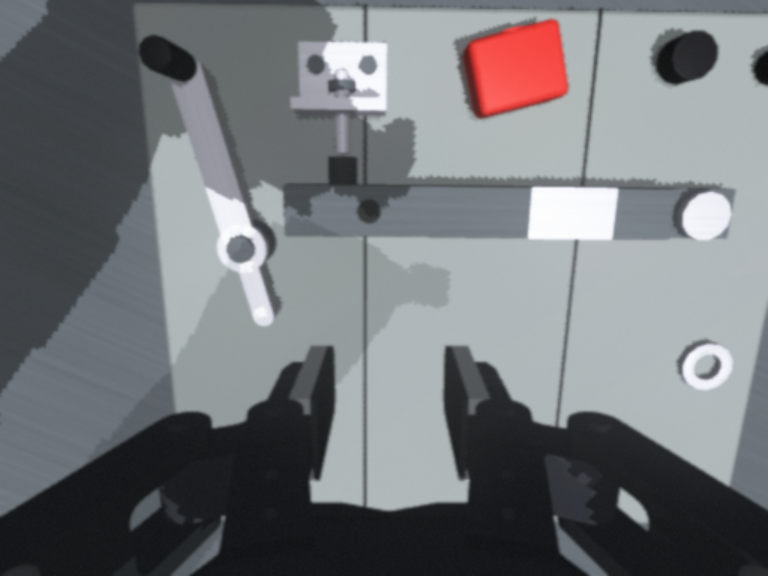

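The bar rests on the buffer at (342,185); the lever axis is at (243,247) and the post at (165,58). I'll check the wrist joint and work out the post approach.

```bash
cat > go.py <<'E'
from h import *
C=np.array([.4865,.073]); 
def rel(ang_deg, lead_mm, z, r=.1, xoff=0):
    """slide/angular from the present pose to post at lever world angle, tool x radial, centre lead mm ahead tangentially"""
    s=get_state(); q=s["orientation"]; M=R.from_quat([q[1],q[2],q[3],q[0]]).as_matrix()
    a=np.radians(ang_deg); u=np.array([np.cos(a),np.sin(a)]); t=np.array([-u[1],u[0]])
    T=np.append(C+r*u+t*lead_mm/1e3,z); d=M.T@(T-s["tcp_pos"])*1e3
    yaw=np.degrees(np.arctan2(M[1,0],M[0,0])); return d.round(1), round(-((ang_deg+xoff-yaw+180)%360-180),1)
E
python3 - <<'E'
from go import *
s=get_state();print(s["joint_pos"])
for a in(41,): print(rel(a,0,.125),rel(a,0,.072))
E
```

```text
[-1.74532501e-01  1.92022081e-01 -2.21333024e-01  1.15700578e+00
  1.58903207e-04  2.50666359e+00]
(array([ 117.8, -104.5,   73.9]), np.float64(-14.6)) (array([ 117.8, -104.5,  126.9]), np.float64(-14.6))
```

jog_arm([
  {"fingers": 0.6, "angular": [0, 0, -6], "slide": [27, -24, 0]},
  {"fingers": 0.6, "angular": [0, 0, -12], "slide": [54, -48, 0]},
  {"fingers": 0.6, "angular": [0, 0, -14.5], "slide": [80, -72, 20]},
  {"fingers": 0.6, "angular": [0, 0, -14.5], "slide": [105, -94, 45]},
  {"fingers": 0.6, "angular": [0, 0, -14.5], "slide": [118, -104, 74]},
  {"fingers": 0.6, "angular": [0, 0, -14.5], "slide": [118, -104, 74]},
  {"fingers": 0.6, "angular": [0, 0, -14.5], "slide": [118, -104, 74]},
])

```text
clock: 9.32
tcp_pos: [0.5598, 0.1388, 0.1216]
orientation: [-0.001, 0.937, 0.35, -0.004]
wrist_force: [0.7, -0.3, 0.1]
finger_gap: 0.0342
grip_force: 0.0
```

```bash
python3 - <<'E'
from go import *
p=cam("wrist"); save(p,"w7.png",1)
s=p["_s"];print(s["tcp_pos"],s["orientation"],s["wrist_force"],s["finger_gap"],rel(41,0,.072))
for r in tip_of("lever_post",p)[:2]: print(r,onz(p,r["point"],.073),proj(p,s["tcp_pos"]))
E
```

```text
[0.5598335  0.13882469 0.12157723] [-8.10574550e-04  9.36673751e-01  3.50182923e-01 -3.68058229e-03] [ 0.74045525 -0.28084573  0.0928399 ] 0.034221799285745536 (array([ 1.2,  0.4, 51.5]), np.float64(-0.1))
{'point': [258.8, 218.0], 'p': 0.69} [0.56154606 0.13966705 0.073     ] [257.12177122 259.53907691]
```

View pics/w7.png

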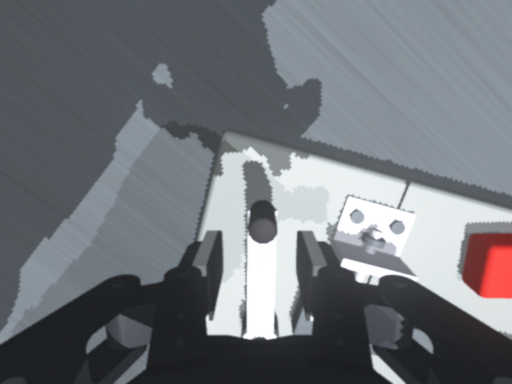

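Post at (262,205–242) sits midway between the open fingers at (215,265) and (305,265). I'll go down over it, then sweep.

jog_arm([
  {"fingers": 0.6, "angular": [0, 0, 0], "slide": [2, 0, 20]},
  {"fingers": 0.6, "angular": [0, 0, 0], "slide": [2, 0, 40]},
  {"fingers": 0.6, "angular": [0, 0, 0], "slide": [2, 0, 50]},
  {"fingers": 0.6, "angular": [0, 0, 0], "slide": [2, 0, 50]},
])

```text
clock: 9.75
tcp_pos: [0.5627, 0.1384, 0.0741]
orientation: [-0.0, 0.937, 0.348, -0.001]
wrist_force: [-0.8, 0.5, -0.7]
finger_gap: 0.0345
grip_force: 0.0
```

jog_arm([
  {"fingers": 0.6, "angular": [0, 0, 0], "slide": [0, -9, 0]},
  {"fingers": 0.6, "angular": [0, 0, -6], "slide": [-1.5, -19, 0]},
  {"fingers": 0.6, "angular": [0, 0, -12], "slide": [-4, -29.5, 0]},
  {"fingers": 0.6, "angular": [0, 0, -18], "slide": [-7.7, -39.5, 0]},
  {"fingers": 0.6, "angular": [0, 0, -18], "slide": [-7.7, -39.5, 0]},
])

```text
clock: 10.17
tcp_pos: [0.5323, 0.1653, 0.0772]
orientation: [0.0, 0.87, 0.493, 0.001]
wrist_force: [-1.4, -0.1, -0.4]
finger_gap: 0.0347
grip_force: 0.0
```

jog_arm([
  {"fingers": 0.6, "angular": [0, 0, -6], "slide": [-1.5, -10.5, 0]},
  {"fingers": 0.6, "angular": [0, 0, -12], "slide": [-4, -20.5, 0]},
  {"fingers": 0.6, "angular": [0, 0, -18], "slide": [-7.7, -30.5, 0]},
  {"fingers": 0.6, "angular": [0, 0, -24], "slide": [-12.3, -40, 0]},
  {"fingers": 0.6, "angular": [0, 0, -28], "slide": [-15.8, -46, 0]},
])

```text
clock: 10.58
tcp_pos: [0.4872, 0.1759, 0.0775]
orientation: [0.001, 0.725, 0.688, 0.003]
wrist_force: [5.2, 2.6, -1.7]
finger_gap: 0.0347
grip_force: 2.4
```

```bash
python3 - <<'E'
from go import *
p=cam("wrist"); save(p,"w8.png",1)
s=p["_s"];print(s["tcp_pos"],s["orientation"],s["wrist_force"],s["ft_torque"])
d=s["tcp_pos"][:2]-C; print(np.degrees(np.arctan2(d[1],d[0]))-41,np.hypot(*d))
for n,z in (("lever_post",.073),("lever_nose",.039)):
  for r in tip_of(n,p)[:1]: X=onz(p,r["point"],z);print(n,r,X,np.degrees(np.arctan2(X[1]-C[1],X[0]-C[0]))-41)
E
```

```text
[0.48719811 0.17588752 0.07745849] [0.00123847 0.72536756 0.68835359 0.00311341] [ 5.17630547  2.64842493 -1.74927319] [ 0.495097  -0.9332504  0.019535 ]
48.61124300705788 0.10288988473721705
lever_post {'point': [280.6, 262.1], 'p': 0.9} [0.4977021  0.17111259 0.073     ] 42.48640644213522
```

View pics/w8.png

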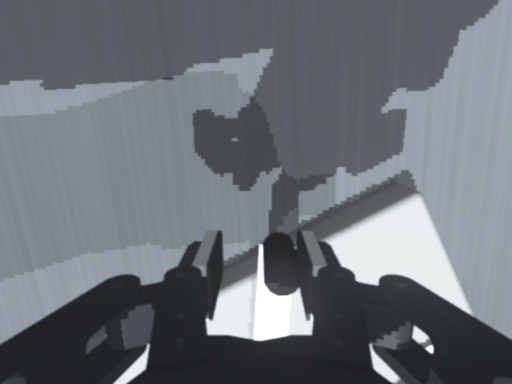

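The post at (280,262) bears on the trailing finger, so the lever has travelled about 43°. I'll continue, slower from here.

jog_arm([
  {"fingers": 0.6, "angular": [0, 0, -5], "slide": [-1.2, -8.7, 0]},
  {"fingers": 0.6, "angular": [0, 0, -10], "slide": [-3, -17.2, 0]},
  {"fingers": 0.6, "angular": [0, 0, -14], "slide": [-5.2, -24, 0]},
  {"fingers": 0.6, "angular": [0, 0, -17], "slide": [-7, -29, 0]},
  {"fingers": 0.6, "angular": [0, 0, -18], "slide": [-7.7, -30.5, 0]},
])

```text
clock: 11.15
tcp_pos: [0.4556, 0.1695, 0.0766]
orientation: [0.001, 0.61, 0.792, 0.002]
wrist_force: [3.9, 4.7, 0.2]
finger_gap: 0.0342
grip_force: 2.2
```

```bash
cat > st.py <<'E'
from go import *
s=get_state();q=s["orientation"]; M=R.from_quat([q[1],q[2],q[3],q[0]]).as_matrix()
d=s["tcp_pos"][:2]-C; a=np.degrees(np.arctan2(d[1],d[0]))
print("tcp lever ang",a-41,"est post",a-41-5,"r",np.hypot(*d),"tool force",(M.T@s["wrist_force"]).round(2),"yaw",np.degrees(np.arctan2(M[1,0],M[0,0]))-41)
E
python3 st.py
```

```text
tcp lever ang 66.77616388759627 est post 61.77616388759627 r 0.10129528584884129 tool force [ 3.59  4.94 -0.15] yaw 63.81214690066699
```

jog_arm([
  {"fingers": 0.6, "angular": [0, 0, -2], "slide": [-0.4, -3.5, 0]},
  {"fingers": 0.6, "angular": [0, 0, -3], "slide": [-0.6, -5.2, 0]},
  {"fingers": 0.6, "angular": [0, 0, -4], "slide": [-0.9, -7, 0]},
])

```text
clock: 11.4
tcp_pos: [0.4492, 0.1666, 0.0763]
orientation: [0.001, 0.582, 0.813, 0.001]
wrist_force: [4.1, 4.1, 2.8]
finger_gap: 0.0343
grip_force: 2.2
```

```bash
python3 st.py
```

```text
tcp lever ang 70.71556203548094 est post 65.71556203548094 r 0.10073886751627023 tool force [ 2.59  5.2  -2.76] yaw 67.77526602843682
```

jog_arm([
  {"fingers": 0.6, "angular": [0, 0, -1], "slide": [-0.2, -1.7, 0]},
  {"fingers": 0.6, "angular": [0, 0, -2], "slide": [-0.4, -3.5, 0]},
  {"fingers": 0.6, "angular": [0, 0, -3], "slide": [-0.6, -5.2, 0]},
])

```text
clock: 11.65
tcp_pos: [0.4438, 0.1639, 0.0759]
orientation: [0.001, 0.56, 0.828, 0.001]
wrist_force: [3.4, 3.0, 3.5]
finger_gap: 0.0344
grip_force: 2.2
```

```bash
python3 st.py
```

```text
tcp lever ang 74.17348918612666 est post 69.17348918612666 r 0.10046703182540935 tool force [ 1.55  4.25 -3.49] yaw 70.8697430447603
```

jog_arm([
  {"fingers": 0.6, "angular": [0, 0, -1], "slide": [-0.2, -1.7, 0]},
  {"fingers": 0.6, "angular": [0, 0, -2], "slide": [-0.4, -3.5, 0]},
  {"fingers": 0.6, "angular": [0, 0, -2], "slide": [-0.4, -3.5, 0]},
])

```text
clock: 11.9
tcp_pos: [0.4394, 0.1618, 0.0753]
orientation: [0.0, 0.545, 0.838, -0.0]
wrist_force: [4.0, 1.9, 2.6]
finger_gap: 0.0344
grip_force: 1.8
```

```bash
python3 st.py
```

```text
tcp lever ang 76.96062710743855 est post 71.96062710743855 r 0.10051388633163745 tool force [ 0.11  4.41 -2.62] yaw 72.90453351801126
```

jog_arm([
  {"fingers": 0.6, "angular": [0, 0, -1], "slide": [-0.2, -1.7, 0]},
  {"fingers": 0.6, "angular": [0, 0, -2], "slide": [-0.4, -3.5, 0]},
  {"fingers": 0.6, "angular": [0, 0, -2], "slide": [-0.4, -3.5, 0]},
])

```text
clock: 12.15
tcp_pos: [0.4361, 0.16, 0.0752]
orientation: [-0.0, 0.53, 0.848, -0.0]
wrist_force: [3.5, 2.5, 2.4]
finger_gap: 0.0344
grip_force: 1.6
```

```bash
python3 st.py
```

```text
tcp lever ang 79.0663339258702 est post 74.0663339258702 r 0.10056311795438523 tool force [ 0.7   4.26 -2.38] yaw 74.9344160977908
```

jog_arm([
  {"fingers": 0.6, "angular": [0, 0, -1], "slide": [-0.2, -1.7, 0]},
  {"fingers": 0.6, "angular": [0, 0, -2], "slide": [-0.4, -3.5, 0]},
  {"fingers": 0.6, "angular": [0, 0, -2], "slide": [-0.4, -3.5, 0]},
])

```text
clock: 12.4
tcp_pos: [0.4332, 0.1583, 0.0752]
orientation: [-0.0, 0.515, 0.857, -0.0]
wrist_force: [2.8, 1.3, 2.4]
finger_gap: 0.0342
grip_force: 1.8
```

jog_arm([
  {"fingers": 0.6, "angular": [0, 0, -1], "slide": [-0.2, -1.7, 0]},
  {"fingers": 0.6, "angular": [0, 0, -1], "slide": [-0.2, -1.7, 0]},
])

```text
clock: 12.57
tcp_pos: [0.4321, 0.1575, 0.0752]
orientation: [0.0, 0.508, 0.861, 0.0]
wrist_force: [3.4, 2.3, 1.3]
finger_gap: 0.0343
grip_force: 2.3
```

```bash
python3 st.py
```

```text
tcp lever ang 81.7521623191076 est post 76.7521623191076 r 0.10048977124385587 tool force [ 0.39  4.13 -1.26] yaw 77.94817961957112
```

jog_arm([
  {"fingers": 0.6, "angular": [0, 0, -1], "slide": [-0.2, -1.7, 0]},
  {"fingers": 0.6, "angular": [0, 0, -1], "slide": [-0.2, -1.7, 0]},
])

```text
clock: 12.73
tcp_pos: [0.431, 0.1567, 0.0752]
orientation: [0.0, 0.5, 0.866, 0.0]
wrist_force: [5.0, 3.6, 0.8]
finger_gap: 0.0338
grip_force: 2.8
```

jog_arm([
  {"fingers": 0.6, "angular": [0, 0, -1], "slide": [-0.2, -1.7, 0]},
  {"fingers": 0.6, "angular": [0, 0, -1], "slide": [-0.2, -1.7, 0]},
])

```text
clock: 12.9
tcp_pos: [0.4298, 0.1559, 0.0752]
orientation: [0.0, 0.493, 0.87, 0.001]
wrist_force: [4.9, 4.6, 0.9]
finger_gap: 0.0341
grip_force: 3.2
```

jog_arm([
  {"fingers": 0.6, "angular": [0, 0, -1], "slide": [-0.2, -1.7, 0]},
  {"fingers": 0.6, "angular": [0, 0, -1], "slide": [-0.2, -1.7, 0]},
])

```text
clock: 13.07
tcp_pos: [0.4286, 0.155, 0.0752]
orientation: [0.0, 0.485, 0.874, 0.001]
wrist_force: [6.2, 4.2, -1.1]
finger_gap: 0.0345
grip_force: 3.6
```

```bash
python3 st.py
```

```text
tcp lever ang 84.2089887839314 est post 79.2089887839314 r 0.10034069189140106 tool force [0.24 7.48 1.07] yaw 80.96450392238731
```

jog_arm([
  {"fingers": 0.6, "angular": [0, 0, -1], "slide": [-0.2, -1.7, 0]},
  {"fingers": 0.6, "angular": [0, 0, -1], "slide": [-0.2, -1.7, 0]},
])

```text
clock: 13.23
tcp_pos: [0.4275, 0.1541, 0.0753]
orientation: [0.0, 0.477, 0.879, 0.001]
wrist_force: [5.7, 5.4, -0.6]
finger_gap: 0.0343
grip_force: 4.1
```

```bash
python3 st.py
```

```text
tcp lever ang 85.00682549273387 est post 80.00682549273387 r 0.10028125263947471 tool force [1.47 7.7  0.63] yaw 81.969635430146
```

jog_arm([
  {"fingers": 0.6, "angular": [0, 0, -0.5], "slide": [-0.1, -1, 0]},
  {"fingers": 0.6, "angular": [0, 0, -0.5], "slide": [-0.1, -1, 0]},
])

```text
clock: 13.4
tcp_pos: [0.427, 0.1537, 0.0753]
orientation: [0.0, 0.474, 0.881, 0.001]
wrist_force: [6.5, 6.0, -2.3]
finger_gap: 0.0341
grip_force: 4.5
```

```bash
python3 st.py
```

```text
tcp lever ang 85.42932616866999 est post 80.42932616866999 r 0.1002485930208055 tool force [1.48 8.73 2.37] yaw 82.45565847558844
```

jog_arm([
  {"fingers": 0.6, "angular": [0, 0, -0.3], "slide": [0, -0.6, 0]},
  {"fingers": 0.6, "angular": [0, 0, -0.3], "slide": [0, -0.6, 0]},
  {"fingers": 0.6, "angular": [0, 0, -0.3], "slide": [0, -0.6, 0]},
])

```text
clock: 13.65
tcp_pos: [0.4267, 0.1534, 0.0753]
orientation: [0.0, 0.471, 0.882, 0.002]
wrist_force: [7.7, 6.2, -2.7]
finger_gap: 0.0343
grip_force: 4.8
```

```bash
python3 st.py
```

```text
tcp lever ang 85.65492354718882 est post 80.65492354718882 r 0.10022363097841529 tool force [0.88 9.81 2.69] yaw 82.74016224522676
```

jog_arm([
  {"fingers": 0.6, "angular": [0, 0, 0], "slide": [0, 4, 0]},
  {"fingers": 0.6, "angular": [0, 0, 0], "slide": [0, 8, 0]},
  {"fingers": 0.6, "angular": [0, 0, 0], "slide": [0, 12, 0]},
  {"fingers": 0.6, "angular": [0, 0, 0], "slide": [0, 12, 0]},
])

```text
clock: 13.98
tcp_pos: [0.4349, 0.159, 0.0747]
orientation: [-0.001, 0.472, 0.882, -0.001]
wrist_force: [0.3, 0.9, 0.6]
finger_gap: 0.0345
grip_force: 0.0
```

```bash
python3 st.py
```

```text
tcp lever ang 79.948635762693 est post 74.948635762693 r 0.1002759559842154 tool force [ 0.61  0.73 -0.64] yaw 82.6976344238458
```

jog_arm([
  {"fingers": 0.6, "angular": [0, 0, 0], "slide": [0, 0, -15]},
  {"fingers": 0.6, "angular": [0, 0, 0], "slide": [0, 0, -35]},
  {"fingers": 0.6, "angular": [0, 0, 0], "slide": [0, 0, -70]},
  {"fingers": 0.6, "angular": [0, 0, 0], "slide": [-15, 0, -105]},
  {"fingers": 0.6, "angular": [0, 0, 0], "slide": [-50, 0, -125]},
  {"fingers": 0.6, "angular": [0, 0, 0], "slide": [-80, 0, -130]},
  {"fingers": 0.6, "angular": [0, 0, 0], "slide": [-80, 0, -130]},
])

```text
clock: 14.57
tcp_pos: [0.4836, 0.0892, 0.2075]
orientation: [0.003, 0.474, 0.881, 0.0]
wrist_force: [0.0, 0.4, 0.1]
finger_gap: 0.0341
grip_force: 0.0
```

```bash
python3 - <<'E'
from go import *
p=cam("wrist"); save(p,"w9.png")
s=p["_s"];print(s["tcp_pos"],s["wrist_force"])
for n,z in (("lever_post",.073),("lever_nose",.039)):
  for r in tip_of(n,p)[:1]: X=onz(p,r["point"],z);print(n,r,X,np.degrees(np.arctan2(X[1]-C[1],X[0]-C[0]))-41)
E
```

```text
[0.48358399 0.08915304 0.20745016] [0.02428352 0.42035881 0.06000764]
lever_post {'point': [255.8, 74.6], 'p': 0.85} [0.43494696 0.15994417 0.073     ] 79.66557356577594
lever_nose {'point': [249.4, 232.6], 'p': 0.83} [0.50820899 0.03690302 0.039     ] -99.97699393760499
```

View pics/w9.png

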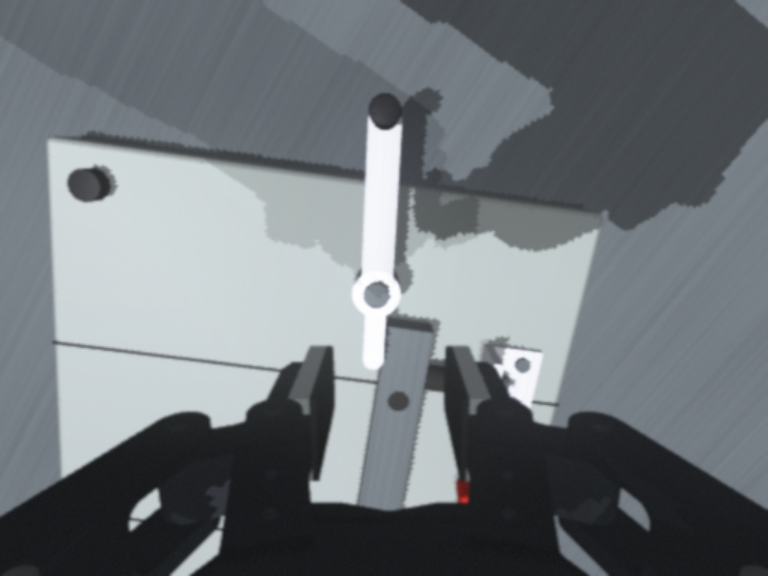

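The lever stays at about 80°, with the nose arm end at (372,362) on the bar's side and the bar on the buffer at (435,375). The gripper is clear, so I'm handing in.

```bash
python3 -c "
from workcell import *
print(hand_in())"
```

```text
the job is handed in; nothing more can be done
None
```

The bar was pushed firmly against the buffer with the lever open. The lever was then turned to about 80° (1.4 rad) so its nose clamps the bar at an estimated 8–9 N, judged from the wrist force rather than measured at the buffer. The robot is clear and the job is handed in, with no verdict returned.

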